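Make up a second gift set to match the sample

ROBOT

A 6-joint arm with a two-finger parallel gripper is mounted at the origin on a cart in front of the work surface, level with it; the furniture and walls round the work are solid. World frame = base frame: x ahead of the robot, y to its left, z up, the work surface at z = 0. Lengths are in mm, angles in rad, forces in N, time in s.
With the tool pointing down it reaches from about 350 to 875 mm from the base axis. Payload 4.2 kg.
Tool frame: the origin (TCP) lies at the very end of the fingers, on their centre line; the grasp point (between the pads) lies 19 mm behind it; z points along the fingers, y is the line along which they close (so a half turn about z gives the same grasp; the last joint's range is limited). The gripper opens to 87 mm and grips with 3 to 60 N. Pads are 19 mm wide; open, the fingers measure 117 mm over their backs; the gripper's body (75 mm by 190 mm) begins 51 mm behind the grasp point.
Start: joints at [-0.967, 0.385, 0.008, 0, -1.194, -0.259], TCP at [211.27, -588.187, 222.55] pointing down, gripper open.
Joint ranges: [-3.14, 3.14], [-1.21, 2.06], [-1.07, 1.41], [-3.16, 2.05], [-2.99, -0.16], [-3.1, 3.1]. Speed limits (rad/s): [2.79, 2.79, 3.14, 3.14, 3.14, 3.14].

INTERFACE

Orientations are given as a unit quaternion [w, x, y, z].
In Python, from workcell import robot gives the robot as it stands.
- The arm moves only by the tool carry_out, never from a script. Its argument "rows" is one flat list of numbers, 7 for each row, row after row: the turn, a rotation vector about the tool's x, y, z in rad, then the shift along the tool's x, y, z in cm, then the opening, from 0 (shut) to 1 (fully open). A call has 1 to 20 rows; each row shifts and turns the commanded pose from where the row before left it, along the tool's axes as they then stand; what a row does not reach is not made up. A row lasts 1/12 s, in which the tool goes at most 41.7 mm and 7.16 degrees, less where a joint would pass 70% of its speed; a pose out of reach is approached as far as the arm can. A call is refused whole if a number of a shift passes 4.17 or a number of a turn 0.125, either way. A call with a gripper value outside its range is refused whole. The fingers move at their own pace and stop on an object; "squeeze" is the grip in N (left out, the last holds). Time passes only in rows, so rows that do not move let the fingers close. It gives the time, the measured TCP pose, the force, the opening and the grip force at its end, in the units of the state.
- robot.sense(): the state, without advancing time (a new reading comes with each control period).
- robot.grab_frame(name): name is "scene" or "top" or "wrist"; returns the picture (384x512x3 uint8, red, green, blue); there is no depth.
- robot.camera_model(name): a dict with "K" (3x3 intrinsics, pixels), "rvec" (rotation vector, rad) and "tvec" (3), from world to camera coordinates, as OpenCV has them; the wrist camera has in their place "mount" (4x4, takes a point from camera to tool coordinates, whose origin is the TCP and whose axes are the flange's). Camera axes: x right, y down, z forward; pixel columns grow to the right and rows downward; lengths in mm; the calibration is good to about 2 mm. The wrist camera is an equidistant fisheye: a pixel r from the principal point sees the ray r / f radians off the axis. A picture is of the moment at which its call begins: read the wrist's pose just before it. camera_model takes no time and is no camera call.
- robot.job_done(): hands the job in; it is judged then, once.
The state is a dict: "clock": time; "joint_positions": joint angles; "qvel": joint speeds; "tau": joint torques, N m; "ee_pos": TCP position; "orientation": TCP orientation; "force": force on the tool from outside, world axes, zero at the start; "moment": the same for the moment, N m; "width": finger opening in mm; "finger_force": force on a finger pad.
Only numpy, scipy, OpenCV 4.12 (cv2) and the standard library are available. Lean on these libraries where they do the work, as an engineer would, in place of code of your own. Each camera call takes 0.05 s, during which the arm holds its last target. There are 200 camera calls.

TASK

Make up a second gift set in the empty wooden tray so that it matches the glued sample set: seat the twine spool, the candle tin and the blue tape roll in the wells in the same left, middle and right order as in the sample, each lying flat on the bottom of its well with the tin upright, and lay the yellow tape roll flat and centred on top of the tin. Leave the pink tape roll and the wooden rubber stamp where they are.

Things in the scene. Friction and masses are not known exactly. Their poses are not given: they have to be found in the camera images.
- tray: Empty light-wood tray, dark end strips, 292 (y) x 100 (x) x 15 mm, fixed. Origin: centre of its underside; x to its back, y to its left; brass label frame on its front edge (-x). Three equal round wells 71 mm wide, 6 mm deep, chamfered, grey felt bottoms 9 mm above the origin, centres at x = 0, y = +86 mm (left), 0, -86 mm (right). The filled tray like it holds the sample.
- candle_center (a point): Loose pale candle tin with a cream label on its lid, upright cylinder 66 mm wide (64 mm in its lower half), 28 mm high, 130 g. Point: its centre, half-way up; z up through its lid.
- spool_center (a point): Loose wooden spool of teal twine lying flat, a drum 60 mm wide, 24 mm high, about 50 g; a short end of twine sticks out sideways and can be ignored. Point: centre of the drum, half-way up; the end of twine leaves it in its +x, -y quarter.
- blue_roll_center (a point): Loose blue roll of paper tape lying flat, 54 mm wide, 15 mm high, about 50 g. Point: its centre, half-way up.
- yellow_roll_center (a point): Loose yellow roll of paper tape lying flat, 48 mm wide, 19 mm high, about 50 g; it goes on top of the tin. Point: its centre, half-way up.
- sample_candle_center (a point): The candle tin in the sample set (with the sample's yellow roll lying on top of it): same size as the loose tin, glued in one of the sample tray's three wells, a different one each time. Point: its centre; x points to the sample tray's back, y to its left.
- sample_spool_center (a point): The spool of teal twine in the sample set, glued in another of the sample tray's wells, a different one each time. Point: centre of its drum; x points to the sample tray's back, y to its left.
- sample_blue_center (a point): The blue tape roll in the sample set, glued in the remaining well, a different one each time. Point: its centre; x points to the sample tray's back, y to its left. The sample's wells have the same 86 mm spacing as the empty tray's.
- stamp_center (a point): Bystander: a rubber stamp of light wood with a turned handle, standing, 35 x 50 mm at its foot, 74 mm high. Point: its centre, half-way up. It stays where it is.
- pink_roll_center (a point): Bystander: a pink roll of paper tape lying flat, 48 mm wide, 15 mm high. Point: its centre, half-way up. It is no part of the set and stays where it is.

How it is judged (in metres and radians):
At the end, for the whole second after the job is handed in: spool, tin and blue roll each in the well of the tray that its twin has in the sample: within 11 mm of the well's centre each way, at most 3 mm above fully seated, tilt under 0.07 rad; the yellow roll flat on the tin's lid, within 12 mm of its centre (x of candle_center in the frame of tray between -0.011 and 0.011 m and z of candle_center in the frame of tray below 0.026 m and angle between each of candle_center, spool_center's own z axis and vertical below 0.07 rad and ((y of sample_candle_center in the frame of sample_spool_center above 0.03 m and y of sample_candle_center in the frame of sample_blue_center above 0.03 m and y of candle_center in the frame of tray between 0.075 and 0.097 m) or (y of sample_candle_center in the frame of sample_spool_center above 0.03 m and y of sample_candle_center in the frame of sample_blue_center below -0.03 m and y of candle_center in the frame of tray between -0.011 and 0.011 m) or (y of sample_candle_center in the frame of sample_spool_center below -0.03 m and y of sample_candle_center in the frame of sample_blue_center above 0.03 m and y of candle_center in the frame of tray between -0.011 and 0.011 m) or (y of sample_candle_center in the frame of sample_spool_center below -0.03 m and y of sample_candle_center in the frame of sample_blue_center below -0.03 m and y of candle_center in the frame of tray between -0.097 and -0.075 m)) and x of spool_center in the frame of tray between -0.011 and 0.011 m and z of spool_center in the frame of tray below 0.024 m and ((y of sample_spool_center in the frame of sample_candle_center above 0.03 m and y of sample_spool_center in the frame of sample_blue_center above 0.03 m and y of spool_center in the frame of tray between 0.075 and 0.097 m) or (y of sample_spool_center in the frame of sample_candle_center above 0.03 m and y of sample_spool_center in the frame of sample_blue_center below -0.03 m and y of spool_center in the frame of tray between -0.011 and 0.011 m) or (y of sample_spool_center in the frame of sample_candle_center below -0.03 m and y of sample_spool_center in the frame of sample_blue_center above 0.03 m and y of spool_center in the frame of tray between -0.011 and 0.011 m) or (y of sample_spool_center in the frame of sample_candle_center below -0.03 m and y of sample_spool_center in the frame of sample_blue_center below -0.03 m and y of spool_center in the frame of tray between -0.097 and -0.075 m)) and x of blue_roll_center in the frame of tray between -0.011 and 0.011 m and z of blue_roll_center in the frame of tray below 0.0195 m and (angle between blue_roll_center's own z axis and vertical below 0.07 rad or angle between blue_roll_center's own z axis and vertical above 3.07 rad) and ((y of sample_blue_center in the frame of sample_candle_center above 0.03 m and y of sample_blue_center in the frame of sample_spool_center above 0.03 m and y of blue_roll_center in the frame of tray between 0.075 and 0.097 m) or (y of sample_blue_center in the frame of sample_candle_center above 0.03 m and y of sample_blue_center in the frame of sample_spool_center below -0.03 m and y of blue_roll_center in the frame of tray between -0.011 and 0.011 m) or (y of sample_blue_center in the frame of sample_candle_center below -0.03 m and y of sample_blue_center in the frame of sample_spool_center above 0.03 m and y of blue_roll_center in the frame of tray between -0.011 and 0.011 m) or (y of sample_blue_center in the frame of sample_candle_center below -0.03 m and y of sample_blue_center in the frame of sample_spool_center below -0.03 m and y of blue_roll_center in the frame of tray between -0.097 and -0.075 m)) and horizontal distance between yellow_roll_center and candle_center below 0.012 m and z of yellow_roll_center in the frame of candle_center between 0.021 and 0.0265 m and (angle between yellow_roll_center's own z axis and vertical below 0.07 rad or angle between yellow_roll_center's own z axis and vertical above 3.07 rad)); the robot touches nothing.
It fails at once if the rubber stamp is moved by over 15 mm (distance of stamp_center from where it was at the start of the episode above 0.015 m).
It fails at once if the pink tape roll is moved by over 15 mm (distance of pink_roll_center from where it was at the start of the episode above 0.015 m).
It also fails if it takes over 104 s, if anything falls off the work surface, if the arm or the gripper's body presses on something with over 40 N, if the wrist force passes 120 N, or if a joint passes its speed limit or range.

## Working session

There is one attempt and no reset: what is moved stays moved. The work goes in short steps, Python scripts to look and compute and a tool call to move; the robot and the scene stay as the last step left them, time stands still between calls to the robot, and variables do not carry over. Pictures are saved under pics/ and viewed, at most 14 in all, crops included, and the job is handed in when it is done.

Besides the shell and the picture viewer there is one more tool, called after "Request:" as name(argument=value, ...) on one line, values as JSON. carry_out: Moves the arm, as the interface text tells. Its arguments: {"type":"object","properties":{"rows":{"type":"array"},"squeeze":{"type":"number"}},"required":["rows"]}

```bash
ls; mkdir -p pics; python3 - <<'E'
from workcell import robot
import cv2,numpy as np
s=robot.sense();print(s)
for n in("scene","top","wrist"):
    im=robot.grab_frame(n);cv2.imwrite(f"pics/{n}0.png",cv2.resize(im[:,:,::-1],None,fx=1.5,fy=1.5));np.save(f"pics/{n}0.npy",im);print(n,robot.camera_model(n))
E
```

```text
pics
{'clock': 0.0, 'joint_positions': array([-9.67343083e-01,  3.85544557e-01,  6.59038453e-03, -5.14157100e-04,
       -1.19401205e+00, -2.58598871e-01]), 'qvel': array([4.64045973e-05, 9.71070670e-04, 9.09374227e-04, 1.03622653e-03,
       1.09599582e-03, 1.12355994e-03]), 'tau': array([ 1.33864964e-03, -3.90662742e+01,  1.87406731e+01,  4.21979159e+00,
        1.08957817e-02, -1.83822272e-04]), 'ee_pos': array([ 211.09063507, -587.60846394,  221.45074406]), 'orientation': array([-2.36205860e-04, -1.71480499e-01,  9.85186888e-01,  1.08554518e-03]), 'force': array([-0.67160646, -0.33357761, -0.13980302]), 'moment': array([ 0.00362614,  0.00272611, -0.00801314]), 'finger_force': 0.0, 'width': 87.29641499220212}
scene {'K': array([[389.11184886,   0.        , 257.65833959],
       [  0.        , 389.11184886, 191.41456461],
       [  0.        ,   0.        ,   1.        ]]), 'rvec': array([ 2.1398914 , -1.18543789,  0.44270813]), 'tvec': array([-298.01717642,  391.59642112,  864.79541313])}
top {'K': array([[359.55492597,   0.        , 248.45647585],
       [  0.        , 359.55492597, 192.53032092],
       [  0.        ,   0.        ,   1.        ]]), 'rvec': array([ 2.17366696, -2.16750992,  0.15093172]), 'tvec': array([ -11.22650421,  525.0149403 , 1011.62741408])}
wrist {'K': array([[297.31863964,   0.        , 261.32281856],
       [  0.        , 297.31863964, 192.90539743],
       [  0.        ,   0.        ,   1.        ]]), 'mount': array([[-9.08749664e-04, -9.66223829e-01, -2.57702711e-01,
         7.01409373e+01],
       [ 9.99999530e-01, -7.90870581e-04, -5.61077668e-04,
         1.48188358e-01],
       [ 3.38317120e-04, -2.57703099e-01,  9.66224093e-01,
        -1.62334692e+02],
       [ 0.00000000e+00,  0.00000000e+00,  0.00000000e+00,
         1.00000000e+00]])}
```

View pics/top0.png

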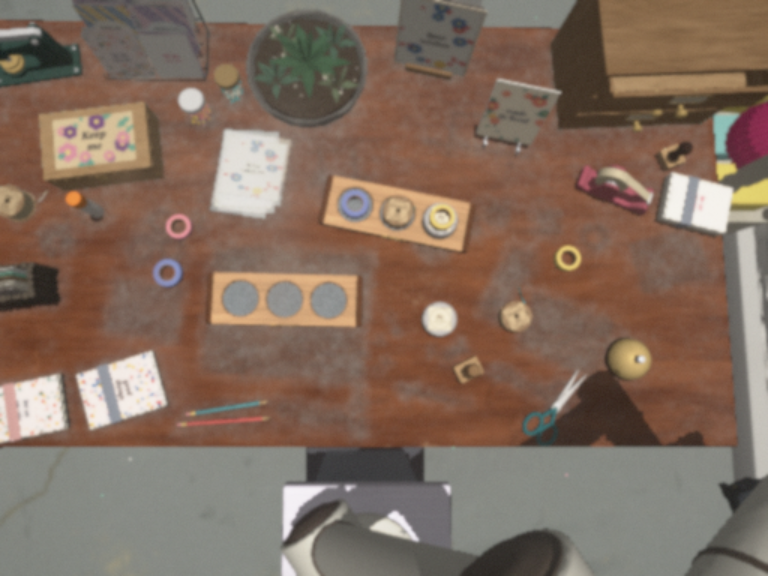

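View pics/scene0.png

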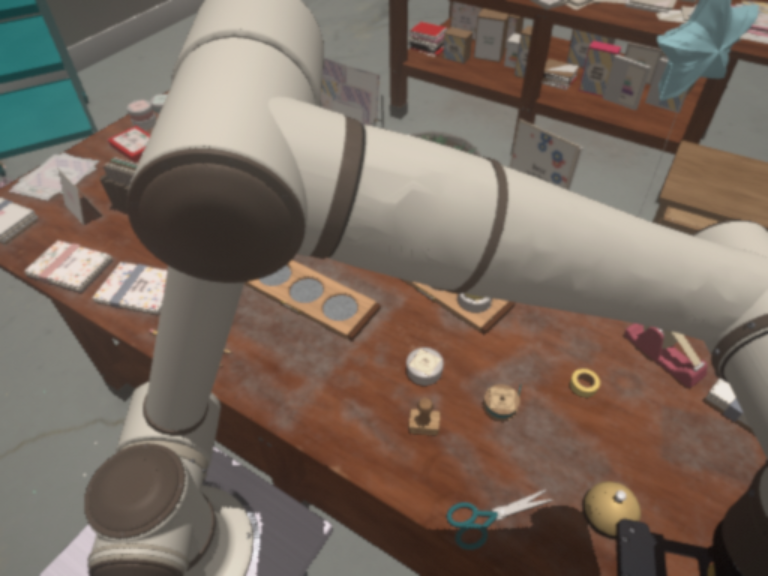

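```bash
cat > h.py <<'E'
import cv2,numpy as np
from scipy.spatial.transform import Rotation as R
from workcell import robot
def cast(n,uv,z):
    m=robot.camera_model(n);Rm=cv2.Rodrigues(m["rvec"])[0];c=-Rm.T@m["tvec"]
    d=Rm.T@np.linalg.inv(m["K"])@np.array([uv[0],uv[1],1.]);return c+d*(z-c[2])/d[2]
def pose():
    s=robot.sense();q=s["orientation"];return s["ee_pos"],R.from_quat([q[1],q[2],q[3],q[0]]),s
def wray(uv,z,p,r):
    m=robot.camera_model("wrist");K=m["K"];a=(np.array(uv,float)-K[:2,2])/K[0,0];t=np.hypot(*a)
    d=np.r_[a/t*np.sin(t),np.cos(t)] if t>1e-9 else np.array([0,0,1.]);M=m["mount"]
    c=p+r.apply(M[:3,3]);d=r.apply(M[:3,:3]@d);return c+d*(z-c[2])/d[2]
def wproj(X,p,r):
    m=robot.camera_model("wrist");K=m["K"];M=m["mount"];x=M[:3,:3].T@(r.inv().apply(np.array(X)-p)-M[:3,3])
    t=np.arctan2(np.hypot(x[0],x[1]),x[2]);return K[:2,2]+K[0,0]*t*x[:2]/np.hypot(x[0],x[1])
E
python3 - <<'E'
from h import *
im=np.load("pics/top0.npy")[:,:,::-1]
a=im[100:225,130:325]; b=im[185:255,260:390];c=im[110:160,0:90]
A=cv2.resize(a,(780,500),interpolation=cv2.INTER_CUBIC)
B=cv2.resize(b,(520,280),interpolation=cv2.INTER_CUBIC)
cv2.imwrite("pics/c1.png",A);cv2.imwrite("pics/c2.png",np.hstack([B,cv2.resize(c,(280,280))]))
for n,uv,z in [("wL",(240,298),9),("wM",(284.5,299),9),("wR",(329,299),9),("tin",(440,319),28),("spool",(516,317),24),("blue",(167,273),15),("yellow",(568,258),19),("pink",(178,226),15),("stamp",(470,370),0),("sb",(355,203),24),("ss",(398,211),33),("sc",(441,218),56),("farspool",(12,200),24)]:
    print(n,cast("top",np.array(uv)/1.5,z).round(0))
E
```

```text
wL [508. 250.   9.]
wM [507. 163.   9.]
wR [507.  76.   9.]
tin [ 467. -140.   28.]
spool [ 472. -289.   24.]
blue [556. 392.  15.]
yellow [ 590. -398.   19.]
pink [650. 375.  15.]
stamp [ 369. -202.    0.]
sb [697.  25.  24.]
ss [679. -59.  33.]
sc [ 660. -140.   56.]
farspool [698. 696.  24.]
```

View pics/c1.png

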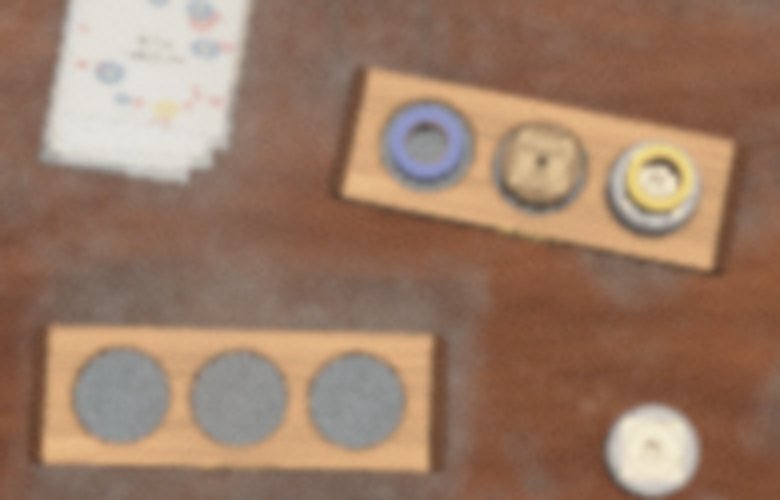

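View pics/c2.png

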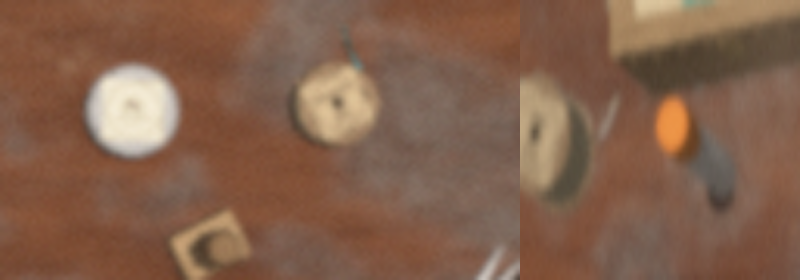

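Top view: the sample tray has its label at the front, at (525,235) in the crop. From left to right it holds blue, spool, and tin with yellow. The empty wells' centres are near (508,250), (507,163) and (507,76) mm. I'll pick the spool first, since its teal end points to +x and a little to -y.

Request:
carry_out(rows=[0,0,0,-2.48,1.38,0.65,1,0,0,0,-2.48,1.38,0.65,1,0,0,0,-2.48,1.38,0.65,1,0,0,0,-2.48,1.38,0.65,1,0,0,0,-2.48,1.38,0.65,1,0,0,0,-2.48,1.38,0.65,1,0,0,0,-2.48,1.38,0.65,1,0,0,0,-2.48,1.38,0.65,1,0,0,0,-2.48,1.38,0.65,1,0,0,0,-2.48,1.38,0.65,1,0,0,0,-2.48,1.38,0.65,1,0,0,0,-2.48,1.38,0.65,1,0,0,0,-2.48,1.38,0.65,1,0,0,0,-2.48,1.38,0.65,1,0,0,0,0,0,0,1,0,0,0,0,0,0,1,0,0,0,0,0,0,1], squeeze=15)

```text
clock: 1.57
ee_pos: [472.4, -289.0, 131.4]
orientation: [-0.0, -0.172, 0.985, 0.0]
force: [-0.2, 0.3, -1.1]
width: 86.9
finger_force: 0.0
```

```bash
cat >> h.py <<'E'
def shot(name):
    p,r,s=pose();im=robot.grab_frame("wrist");np.save(f"pics/{name}.npy",im);cv2.imwrite(f"pics/{name}.png",im[:,:,::-1])
    print("t",round(s["clock"],2),"p",p.round(1),"yaw(y-axis)",np.degrees(np.arctan2(*r.apply([0,1,0])[[1,0]])).round(1),"tilt",r.apply([0,0,1]).round(3));return im,p,r
def to(X,p,r): 
    d=r.inv().apply(np.array(X)-p)/10;print("tool shift cm",d.round(2));return d
E
python3 - <<'E'
from h import *
im,p,r=shot("w1");print(wproj([472,-289,24],p,r))
E
```

```text
t 1.57 p [ 472.4 -289.   131.4] yaw(y-axis) 109.8 tilt [-0.001  0.    -1.   ]
[261.47582174 190.68857141]
```

View pics/w1.png

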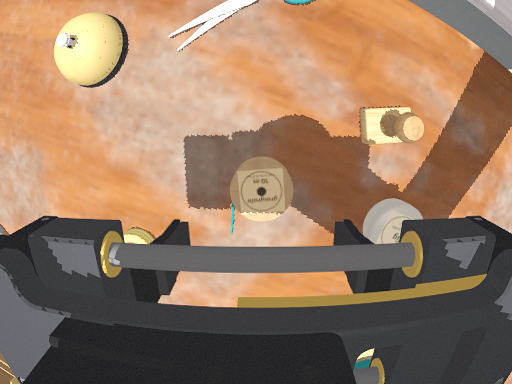

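Spool at (262,190) px, right under the TCP as predicted. I'll go down and grip.

Request:
carry_out(rows=[0,0,0,0,0,2.6,1,0,0,0,0,0,2.6,1,0,0,0,0,0,2.6,1,0,0,0,0,0,2.2,1,0,0,0,0,0,1.4,1,0,0,0,0,0,0.7,1,0,0,0,0,0,0,1,0,0,0,0,0,0,0,0,0,0,0,0,0,0,0,0,0,0,0,0,0,0,0,0,0,0,0,0,0,0,0,0,0,0,0,0,0,0,0,0,0,0,0,0,0,0,0,0,0], squeeze=15)

```text
clock: 2.78
ee_pos: [473.1, -289.1, 11.3]
orientation: [0.0, -0.172, 0.985, -0.0]
force: [-1.8, -0.0, 3.6]
width: 59.2
finger_force: 15.0
```

Request:
carry_out(rows=[0,0,0,0,0,-1.0,0,0,0,0,0,0,-2.0,0,0,0,-0.1225,0,0,-2.0,0,0,0,-0.1225,0,0,-2.0,0,0,0,-0.1225,0,0,-2.0,0,0,0,-0.1225,0,0,-2.0,0,0,0,-0.1225,0,0,-1.0,0,0,0,-0.1225,0,0,0,0,0,0,-0.1225,0,0,0,0,0,0,-0.1225,0,0,0,0,0,0,-0.1225,0,0,0,0,0,0,-0.1225,0,0,0,0,0,0,0,0,0,0,0,0,0,0,0,0,0,0])

```text
clock: 3.95
ee_pos: [472.6, -288.9, 130.8]
orientation: [0.0, -0.706, 0.709, 0.0]
force: [-0.4, 0.9, -0.2]
width: 59.8
finger_force: 15.0
```

Request:
carry_out(rows=[0,0,0,-3.53,-0.23,0,0,0,0,0,-3.53,-0.23,0,0,0,0,0,-3.53,-0.23,0,0,0,0,0,-3.53,-0.23,0,0,0,0,0,-3.53,-0.23,0,0,0,0,0,-3.53,-0.23,0,0,0,0,0,-3.53,-0.23,0,0,0,0,0,-3.53,-0.23,0,0,0,0,0,-3.53,-0.23,0,0,0,0,0,-3.53,-0.23,0,0,0,0,0,-3.53,-0.23,0,0,0,0,0,-3.53,-0.23,0,0,0,0,0,-3.53,-0.23,0,0,0,0,0,-3.53,-0.23,0,0,0,0,0,-3.53,-0.23,0,0,0,0,0,0,0,0,0,0,0,0,0,0,0,0,0,0,0,0,0,0,0])

```text
clock: 5.45
ee_pos: [507.2, 240.0, 130.3]
orientation: [-0.001, -0.706, 0.708, 0.0]
force: [0.1, -0.4, -0.6]
width: 59.5
finger_force: 15.0
```

```bash
python3 - <<'E'
from h import *
im,p,r=shot("w2")
for w in [(508,250,9),(507,163,9),(507,76,9)]: print(wproj(w,p,r))
E
```

```text
t 5.45 p [507.2 240.  130.3] yaw(y-axis) 179.9 tilt [-0.001 -0.001 -1.   ]
[260.58715307 197.37829678]
[261.3068863  108.30053589]
[261.00603297  20.49831604]
```

View pics/w2.png

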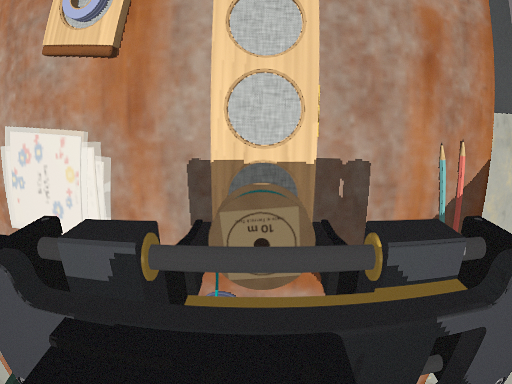

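The tray's brass label is at (318,100), on the robot side. The middle well is at about (265,108) px and the right one at about (265,22). I'll measure the felt centres.

```bash
cat >> h.py <<'E'
def circ(mask,uv,p,r,z,win=60):
    "contour near uv -> world points on plane z -> min enclosing circle"
    c=cv2.findContours(mask.astype(np.uint8),cv2.RETR_EXTERNAL,cv2.CHAIN_APPROX_NONE)[0]
    c=[k for k in c if len(k)>30 and cv2.pointPolygonTest(cv2.convexHull(k),(float(uv[0]),float(uv[1])),False)>=0]
    if not c: print("none");return
    k=max(c,key=cv2.contourArea)[:,0]
    w=np.array([wray(q,z,p,r)[:2] for q in k],np.float32)
    A=np.c_[2*w,np.ones(len(w))];s=np.linalg.lstsq(A,(w**2).sum(1),rcond=None)[0]
    e=cv2.minEnclosingCircle(w);print("ls",s[:2].round(1),"diam",(2*np.sqrt(s[2]+s[:2]@s[:2])).round(1),"enc",np.round(e[0],1),round(2*e[1],1));return s[:2]
E
python3 - <<'E'
from h import *
im=np.load("pics/w2.npy");p,r,s=pose();h=cv2.cvtColor(im,cv2.COLOR_RGB2HSV)
m=cv2.morphologyEx(((h[...,1]<40)).astype(np.uint8),cv2.MORPH_OPEN,np.ones((5,5)))
for u in [(265,108),(265,22)]: circ(m,u,p,r,9)
E
```

```text
ls [504.6 162.4] diam 68.0 enc [504.6 162.3] 69.3
ls [502.8  79.1] diam 64.5 enc [502.9  76.2] 69.0
```

Request:
carry_out(rows=[0,0,0,1.94,0.04,0,0,0,0,0,1.94,0.04,0,0,0,0,0,1.94,0.04,0,0,0,0,0,1.93,0.05,0,0,0,0,0,0,0,2.5,0,0,0,0,0,0,2.5,0,0,0,0,0,0,2.0,0,0,0,0,0,0,1.3,0,0,0,0,0,0,1.0,0,0,0,0,0,0,0.6,0,0,0,0,0,0,0.5,0,0,0,0,0,0,0.4,0,0,0,0,0,0,0,0,0,0,0,0,0,0,0])

```text
clock: 6.67
ee_pos: [506.3, 163.1, 23.0]
orientation: [0.0, -0.707, 0.707, -0.0]
force: [0.7, 0.8, -0.6]
width: 59.4
finger_force: 15.0
```

Request:
carry_out(rows=[0,0,0,0,0,0.15,0,0,0,0,0,0,0.12,0,0,0,0,0,0,0,0,0,0,0,0,0,0,0])

```text
clock: 7.0
ee_pos: [506.4, 163.3, 20.3]
orientation: [0.001, -0.707, 0.707, -0.0]
force: [-0.4, 0.1, 1.0]
width: 59.3
finger_force: 15.0
```

Request:
carry_out(rows=[0,0,0,0,0,0,0.9,0,0,0,0,0,0,0.9,0,0,0,0,0,0,0.9,0,0,0,0,0,0,0.9,0,0,0,0,0,-1.0,0.9,0,0,0,0,0,-3.0,0.9,0,0,0,0,0,-3.0,0.9,0,0,0,0,0,-3.0,0.9,0,0,0,-3.27,-0.71,0,0.9,0,0,0,-3.27,-0.71,0,0.9,0,0,0,-3.27,-0.71,0,0.9,0,0,0,-3.27,-0.71,0,0.9,0,0,0,-3.27,-0.71,0,0.9,0,0,0,-3.27,-0.71,0,0.9,0,0,0,-3.27,-0.71,0,0.9,0,0,0,0,0,0,0.9,0,0,0,0,0,0,0.9])

```text
clock: 8.42
ee_pos: [555.6, 393.2, 119.6]
orientation: [0.0, 0.707, -0.707, -0.0]
force: [-0.3, -0.1, -0.2]
width: 78.2
finger_force: 0.0
```

```bash
python3 - <<'E'
from h import *
im,p,r=shot("w3");print(wproj([556,392,15],p,r),wproj([506,163,33],p,r));h=cv2.cvtColor(im,cv2.COLOR_RGB2HSV)
m=cv2.inRange(h,(105,80,60),(130,255,255));circ(m,(262,190),p,r,15);circ(m,(262,190),p,r,7)
E
```

```text
t 8.42 p [555.6 393.2 119.6] yaw(y-axis) -180.0 tilt [-0. -0. -1.]
[261.05396952 190.61214605] [316.95014496 -51.86509062]
none
none
```

View pics/w3.png

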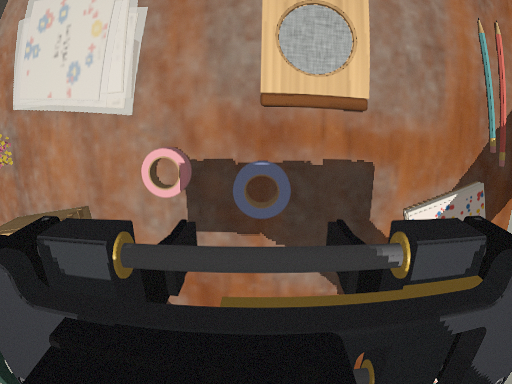

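Blue roll centred at (262,190), pink at (166,173), left well at (317,38). I'll go down and grip.

Request:
carry_out(rows=[0,0,0,0,0,2.6,0.9,0,0,0,0,0,2.6,0.9,0,0,0,0,0,2.6,0.9,0,0,0,0,0,1.6,0.9,0,0,0,0,0,1.1,0.9,0,0,0,0,0,0.65,0.9,0,0,0,0,0,0,0.9,0,0,0,0,0,0,0,0,0,0,0,0,0,0,0,0,0,0,0,0,0,0,0,0,0,0,0,0,0,0,0,0,0,0,0,0,0,0,0,0,0,0,0,0,0,0,0,0,0])

```text
clock: 9.63
ee_pos: [556.2, 392.1, 9.2]
orientation: [0.001, -0.707, 0.707, -0.0]
force: [-1.1, 0.2, 4.6]
width: 53.1
finger_force: 15.0
```

```bash
python3 - <<'E'
from h import *
im=np.load("pics/w3.npy");p=np.array([555.6,393.2,119.6]);r=pose()[1];h=cv2.cvtColor(im,cv2.COLOR_RGB2HSV)
m=cv2.morphologyEx(((h[...,1]<40)).astype(np.uint8),cv2.MORPH_OPEN,np.ones((5,5)))
circ(m,(317,38),p,r,9)
E
```

```text
ls [505.7 248.9] diam 67.9 enc [505.7 248.8] 69.1
```

Request:
carry_out(rows=[0,0,0,0,0,-1.0,0,0,0,0,0,0,-2.5,0,0,0,0,0,0,-2.5,0,0,0,0,2.86,0.99,0,0,0,0,0,2.86,0.99,0,0,0,0,0,2.86,0.99,0,0,0,0,0,2.86,0.99,0,0,0,0,0,2.86,0.99,0,0,0,0,0,0,0,0,0,0,0,0,0,0,1.5,0,0,0,0,0,0,1.5,0,0,0,0,0,0,0.8,0,0,0,0,0,0,0.6,0,0,0,0,0,0,0.4,0,0,0,0,0,0,0.2,0,0,0,0,0,0,0,0,0,0,0,0,0,0,0])

```text
clock: 11.05
ee_pos: [506.6, 249.3, 18.7]
orientation: [0.0, -0.707, 0.707, -0.0]
force: [-1.0, -0.8, -0.1]
width: 53.1
finger_force: 15.0
```

Request:
carry_out(rows=[0,0,0,0,0,0,0.8,0,0,0,0,0,0,0.8,0,0,0,0,0,0,0.8,0,0,0,0,0,-1.0,0.8,0,0,0,0,0,-3.0,1,0,0,0,0,0,-3.0,1,0,0,0,0,0,-3.0,1,0,0,0,3.89,0.39,0,1,0,0,0,3.89,0.39,0,1,0,0,0,3.89,0.39,0,1,0,0,0,3.89,0.39,0,1,0,0,0,3.89,0.39,0,1,0,0,0,3.89,0.39,0,1,0,0,0,3.89,0.39,0,1,0,0,0,3.89,0.39,0,1,0,0,0,3.89,0.39,0,1,0,0,0,3.89,0.39,0,1,0,0,0,0,0,0,1,0,0,0,0,0,0,1])

```text
clock: 12.63
ee_pos: [466.5, -142.0, 119.1]
orientation: [0.0, -0.705, 0.709, -0.0]
force: [0.3, 0.9, -0.4]
width: 86.9
finger_force: 0.0
```

```bash
python3 - <<'E'
from h import *
im,p,r=shot("w4");print(wproj([467,-140,28],p,r))
h=cv2.cvtColor(im,cv2.COLOR_RGB2HSV);m=((h[...,1]<70)&(h[...,2]>120)).astype(np.uint8)
circ(m,(262,190),p,r,28)
print(cast("top",(0,0),0))
im=robot.grab_frame("top");cv2.imwrite("pics/top1.png",cv2.resize(im[90:230,120:320,::-1],None,fx=4,fy=4,interpolation=cv2.INTER_CUBIC)[:560])
E
```

```text
t 12.63 p [ 466.5 -142.   119.1] yaw(y-axis) 179.7 tilt [ 0.001 -0.    -1.   ]
[261.05229224 197.94474453]
ls [ 466.7 -140.2] diam 66.0 enc [ 466.4 -140.6] 68.4
[1134.08411606  770.65240173    0.        ]
```

View pics/w4.png

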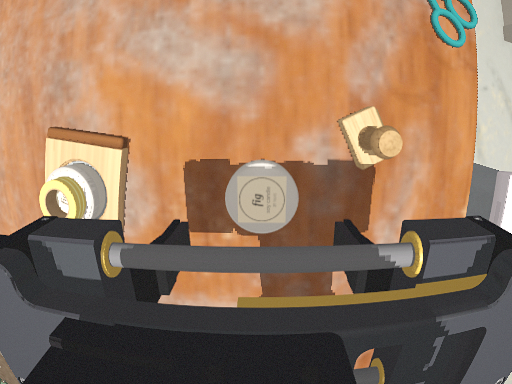

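View pics/top1.png

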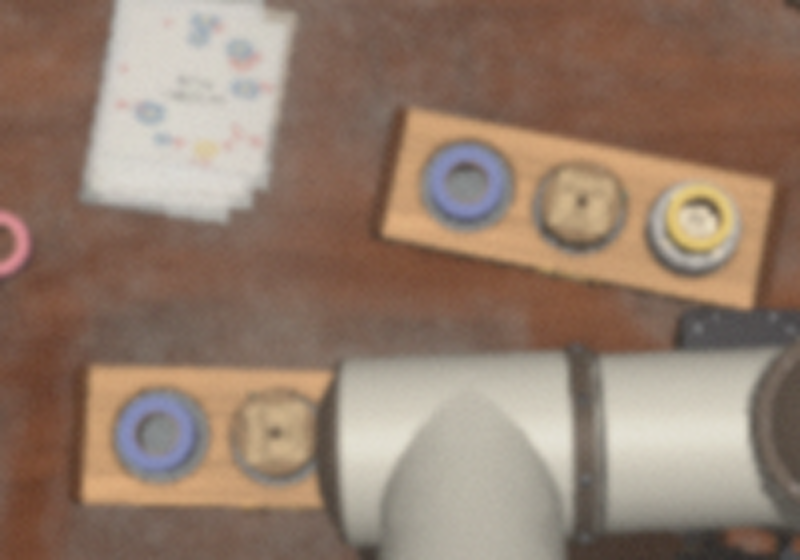

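Tin at (262,197) px, which is (466.7,-140.3) mm; the stamp is clear of the fingers. The top view shows blue and spool seated in the left and middle wells, as in the sample.

Request:
carry_out(rows=[0,0,0,-0.17,0,1.5,1,0,0,0,0,0,2.5,1,0,0,0,0,0,2.5,1,0,0,0,0,0,2.0,1,0,0,0,0,0,1.2,1,0,0,0,0,0,0.7,1,0,0,0,0,0,0.4,1,0,0,0,0,0,0,1,0,0,0,0,0,0,0,0,0,0,0,0,0,0,0,0,0,0,0,0,0,0,0,0,0,0,0,0,0,0,0,0,0,0,0,0,0,0,0,0,0,0], squeeze=25)

```text
clock: 13.9
ee_pos: [467.1, -138.4, 10.9]
orientation: [0.0, -0.707, 0.707, -0.0]
force: [-0.3, 0.7, 4.8]
width: 65.4
finger_force: 25.0
```

Request:
carry_out(rows=[0,0,0,0,0,-1.0,0,0,0,0,0,0,-3.0,0,0,0,0,0,0,-3.0,0,0,0,0,0,0,-3.0,0,0,0,0,-3.6,-0.48,0,0,0,0,0,-3.6,-0.48,0,0,0,0,0,-3.6,-0.48,0,0,0,0,0,-3.6,-0.48,0,0,0,0,0,-3.6,-0.48,0,0,0,0,0,-3.6,-0.48,0,0,0,0,0,-3.6,-0.48,0,0,0,0,0,-3.6,-0.48,0,0,0,0,0,0,0,0,0,0,0,0,0,0,0,0,0,0,0,0,0,0,0])

```text
clock: 15.15
ee_pos: [504.7, 149.3, 109.6]
orientation: [-0.001, -0.707, 0.707, 0.0]
force: [0.4, -0.3, -2.0]
width: 65.2
finger_force: 25.0
```

```bash
python3 - <<'E'
from h import *
im,p,r=shot("w5");u=wproj([505,76,9],p,r);print(u)
h=cv2.cvtColor(im,cv2.COLOR_RGB2HSV)
m=cv2.morphologyEx(((h[...,1]<40)).astype(np.uint8),cv2.MORPH_OPEN,np.ones((5,5)))
circ(m,u,p,r,9)
E
```

```text
t 15.15 p [504.7 149.3 109.6] yaw(y-axis) 179.9 tilt [-0.002 -0.001 -1.   ]
[260.78587223 112.02078714]
ls [502.8  77. ] diam 68.0 enc [502.9  77. ] 69.2
```

View pics/w5.png

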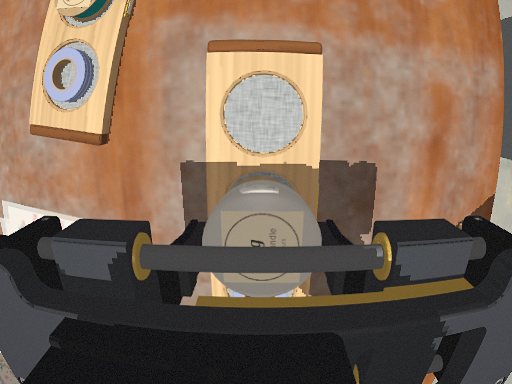

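The right well is at (263,113) px, which is about (503,77) mm.

Request:
carry_out(rows=[0,0,0,2.0,0.03,0,0,0,0,0,2.0,0.03,0,0,0,0,0,2.0,0.03,0,0,0,0,0,1.13,0.03,0,0,0,0,0,0,0,2.5,0,0,0,0,0,0,2.5,0,0,0,0,0,0,1.6,0,0,0,0,0,0,0.8,0,0,0,0,0,0,0.5,0,0,0,0,0,0,0.3,0,0,0,0,0,0,0.2,0,0,0,0,0,0,0.2,0,0,0,0,0,0,0,0,0,0,0,0,0,0,0])

```text
clock: 16.37
ee_pos: [504.6, 78.5, 24.9]
orientation: [0.001, -0.707, 0.707, -0.0]
force: [0.3, 0.3, -1.4]
width: 65.6
finger_force: 25.0
```

Request:
carry_out(rows=[0,0,0,0,0.06,0.1,0,0,0,0,0,0,0.1,0,0,0,0,0,0,0.1,0,0,0,0,0,0,0.1,0,0,0,0,0,0,0.05,0,0,0,0,0,0,0,0,0,0,0,0,0,0,0])

```text
clock: 16.95
ee_pos: [503.7, 78.3, 20.0]
orientation: [0.0, -0.707, 0.707, 0.0]
force: [-1.9, 1.1, 0.9]
width: 65.0
finger_force: 25.0
```

Request:
carry_out(rows=[0,0,0,0,0,0,1,0,0,0,0,0,0,1,0,0,0,0,0,0,1,0,0,0,0,0,-1.0,1,0,0,0,0,0,-3.0,1,0,0,0,0,0,-3.0,1,0,0,0,0,0,-3.0,1,0,0,0,3.97,-0.72,0,1,0,0,0,3.97,-0.72,0,1,0,0,0,3.97,-0.72,0,1,0,0,0,3.97,-0.72,0,1,0,0,0,3.97,-0.72,0,1,0,0,0,3.97,-0.72,0,1,0,0,0,3.97,-0.72,0,1,0,0,0,3.97,-0.72,0,1,0,0,0,3.97,-0.72,0,1,0,0,0,3.97,-0.72,0,1,0,0,0,3.97,-0.72,0,1,0,0,0,3.97,-0.72,0,1,0,0,0,0,0,0,1])

```text
clock: 18.62
ee_pos: [589.5, -405.1, 119.5]
orientation: [-0.0, -0.705, 0.71, -0.001]
force: [0.6, 0.2, 0.2]
width: 87.4
finger_force: 0.0
```

```bash
python3 - <<'E'
from h import *
im,p,r=shot("w6");u=wproj([590,-398,19],p,r);print(u)
h=cv2.cvtColor(im,cv2.COLOR_RGB2HSV)
m=cv2.inRange(h,(20,130,90),(35,255,255));circ(m,u,p,r,19)
E
```

```text
t 18.62 p [ 589.5 -405.1  119.5] yaw(y-axis) 179.6 tilt [ 0.001 -0.002 -1.   ]
[261.16014503 200.70466901]
none
```

View pics/w6.png

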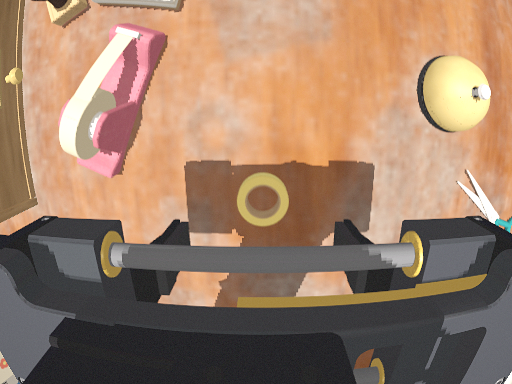

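Yellow at (263,199) px. I'll let the arm settle before going down.

Request:
carry_out(rows=[0,0,0,0,0,3,1,0,0,0,0,0,2,1,0,0,0,0,0,1,1,0,0,0,0,0,0,1,0,0,0,0,0,0,1])

```text
clock: 19.08
ee_pos: [589.9, -397.7, 60.4]
orientation: [0.0, 0.707, -0.707, 0.0]
force: [0.0, -1.0, 0.9]
width: 87.3
finger_force: 0.0
```

```bash
python3 - <<'E'
from h import *
im,p,r=shot("w7");u=wproj([590,-398,19],p,r);print(u)
h=cv2.cvtColor(im,cv2.COLOR_RGB2HSV);print(h[200,245])
m=cv2.inRange(h,(20,80,90),(35,255,255));m[225:]=0
for k in cv2.findContours(m,0,1)[0]:
    if len(k)>25: print(cv2.boundingRect(k))
circ(m,u,p,r,19)
E
```

```text
t 19.08 p [ 589.9 -397.7   60.4] yaw(y-axis) -180.0 tilt [-0. -0. -1.]
[261.38496045 213.66306087]
[ 21 107 184]
(230, 177, 66, 48)
(458, 40, 54, 90)
ls [ 589.2 -402. ] diam 41.2 enc [ 589.2 -400.6] 49.7
```

Request:
carry_out(rows=[0,0,0,0.1,0,2.0,1,0,0,0,0,0,1.6,1,0,0,0,0,0,1.0,1,0,0,0,0,0,0.6,1,0,0,0,0,0,0,1,0,0,0,0,0,0,0,0,0,0,0,0,0,0,0,0,0,0,0,0,0,0,0,0,0,0,0,0,0,0,0,0,0,0,0,0,0,0,0,0,0,0,0,0,0,0,0,0,0,0,0,0,0,0,0,0], squeeze=15)

```text
clock: 20.22
ee_pos: [589.6, -399.3, 8.0]
orientation: [-0.0, -0.707, 0.707, -0.0]
force: [-0.4, -0.4, 0.7]
width: 47.6
finger_force: 15.0
```

Request:
carry_out(rows=[0,0,0,0,0,-1.0,0,0,0,0,0,0,-3.0,0,0,0,0,0,0,-3.5,0,0,0,0,0,0,-3.5,0,0,0,0,-3.85,0.61,0,0,0,0,0,-3.85,0.61,0,0,0,0,0,-3.85,0.61,0,0,0,0,0,-3.85,0.61,0,0,0,0,0,-3.85,0.61,0,0,0,0,0,-3.85,0.61,0,0,0,0,0,-3.85,0.61,0,0,0,0,0,-3.85,0.61,0,0,0,0,0,-3.85,0.61,0,0,0,0,0,-3.85,0.61,0,0,0,0,0,-3.85,0.61,0,0,0,0,0,-3.85,0.61,0,0,0,0,0,-3.85,0.61,0,0,0,0,0,-3.85,0.61,0,0,0,0,0,0,0,0,0,0,0,0,0,0,0,0])

```text
clock: 21.88
ee_pos: [504.6, 142.0, 118.6]
orientation: [-0.001, 0.708, -0.706, 0.0]
force: [0.0, 0.4, 0.3]
width: 47.2
finger_force: 15.0
```

Request:
carry_out(rows=[0,0,0,0,0,0,0,0,0,0,0,0,0,0,0,0,0,0,0,0,0])

```text
clock: 22.13
ee_pos: [504.9, 138.6, 118.0]
orientation: [-0.0, -0.706, 0.708, 0.0]
force: [0.4, -0.2, -0.4]
width: 47.7
finger_force: 15.0
```

```bash
python3 - <<'E'
from h import *
im,p,r=shot("w8");u=wproj([504,77,37],p,r);print(u)
h=cv2.cvtColor(im,cv2.COLOR_RGB2HSV)
m=((h[...,1]<70)&(h[...,2]>120)).astype(np.uint8);circ(m,u,p,r,37)
E
```

```text
t 22.13 p [504.9 138.6 118. ] yaw(y-axis) 179.8 tilt [-0. -0. -1.]
[262.27096836 125.8661888 ]
ls [503.7  77.7] diam 64.9 enc [503.6  77.8] 65.9
```

View pics/w8.png

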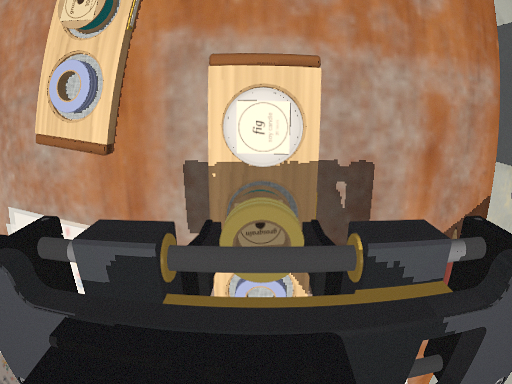

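The tin is seated at (263,126) px, which is (503.7,77.7) mm, and the yellow roll is held. I'll place it.

Request:
carry_out(rows=[0,0,0,2.0,0.1,0,0,0,0,0,2.0,0,0,0,0,0,0,1.4,0,0,0,0,0,0,0.66,0,0,0,0,0,0,0,0,2.5,0,0,0,0,0,0,2.0,0,0,0,0,0,0,1.2,0,0,0,0,0,0,0.7,0,0,0,0,0,0,0.4,0,0,0,0,0,0,0.3,0,0,0,0,0,0,0.1,0,0,0,0,0,0,0,0,0,0,0,0,0,0,0,0,0,0,0,0,0,0,0])

```text
invalid input
```

Request:
carry_out(rows=[0,0,0,2.0,0.1,0,0,0,0,0,2.0,0,0,0,0,0,0,1.4,0,0,0,0,0,0,0.66,0,0,0,0,0,0,0,0,2.5,0,0,0,0,0,0,2.0,0,0,0,0,0,0,1.2,0,0,0,0,0,0,0.7,0,0,0,0,0,0,0.4,0,0,0,0,0,0,0.3,0,0,0,0,0,0,0.1,0,0,0,0,0,0,0,0,0,0,0,0,0,0,0])

```text
clock: 23.27
ee_pos: [504.2, 79.5, 46.5]
orientation: [0.001, -0.707, 0.707, -0.0]
force: [-0.3, -0.3, 1.0]
width: 47.5
finger_force: 15.0
```

Next: down 1 mm, release, lift and back off in +y for a look.

Request:
carry_out(rows=[0,0,0,0.1,0,0.1,0,0,0,0,0,0,0,0,0,0,0,0,0,0,0.8,0,0,0,0,0,0,0.8,0,0,0,0,0,0,0.8,0,0,0,0,0,0,0.8,0,0,0,0,0,-1.0,0.8,0,0,0,0,0,-3.0,0.8,0,0,0,0,0,-3.0,0.8,0,0,0,0,0,-3.0,0.8,0,0,0,0,0,-3.0,0.8,0,0,0,-3.0,0,0,0.8,0,0,0,-3.0,0,0,0.8,0,0,0,-3.0,0,0,0.8,0,0,0,-3.0,0,0,0.8,0,0,0,-3.0,0,0,0.8,0,0,0,-3.0,0,0,0.8,0,0,0,0,0,0,0.8,0,0,0,0,0,0,0.8,0,0,0,0,0,0,0.8])

```text
clock: 24.93
ee_pos: [503.6, 257.9, 175.1]
orientation: [-0.0, -0.707, 0.707, 0.0]
force: [0.5, 0.4, -0.3]
width: 69.8
finger_force: 0.0
```

```bash
python3 - <<'E'
from h import *
im,p,r=shot("w9")
for X in [(503.7,77.7,56),(505,163,33),(506,249,24)]: print(wproj(X,p,r))
h=cv2.cvtColor(im,cv2.COLOR_RGB2HSV)
m=cv2.inRange(h,(20,80,90),(35,255,255));circ(m,wproj((503.7,77.7,56),p,r),p,r,56)
m=cv2.inRange(h,(105,60,60),(130,255,255));circ(m,wproj((506,249,24),p,r),p,r,24)
E
```

```text
t 24.93 p [503.6 257.9 175.1] yaw(y-axis) 180.0 tilt [-0. -0. -1.]
[260.97982761   4.67777686]
[259.84827604  91.37730627]
[259.14275233 172.87293287]
ls [503.6  85. ] diam 40.9 enc [503.9  83.7] 50.0
ls [506.5 249.1] diam 46.7 enc [506.6 248.9] 54.4
```

View pics/w9.png

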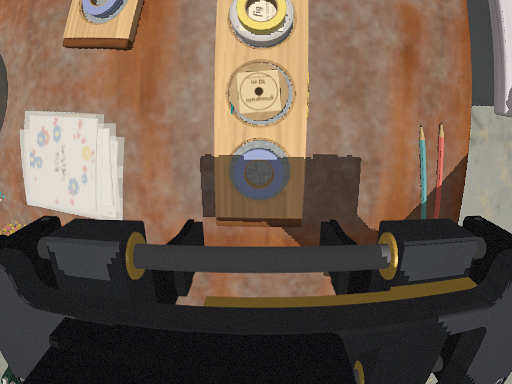

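Blue and spool sit well in their wells at (259,173) and (259,91) px. Yellow is on the tin, but the top edge of the picture cuts it off. I'll step closer to check.

Request:
carry_out(rows=[0,0,0,3.0,0,0,0.8,0,0,0,3.0,0,0,0.8,0,0,0,1.5,0,0,0.8,0,0,0,0,0,0,0.8,0,0,0,0,0,0,0.8,0,0,0,0,0,0,0.8])

```text
clock: 25.48
ee_pos: [504.2, 183.2, 175.2]
orientation: [0.001, -0.706, 0.708, -0.0]
force: [1.0, 0.7, -0.6]
width: 69.5
finger_force: 0.0
```

```bash
python3 - <<'E'
from h import *
im,p,r=shot("w10")
h=cv2.cvtColor(im,cv2.COLOR_RGB2HSV);u=wproj((503.7,77.7,56),p,r);print(u)
m=cv2.inRange(h,(20,80,90),(35,255,255));circ(m,u,p,r,56)
m=((h[...,1]<70)&(h[...,2]>120)|(m>0)).astype(np.uint8);circ(m,u,p,r,37)
cv2.imwrite("pics/w10c.png",cv2.resize(im[20:240,150:370,::-1],None,fx=2.5,fy=2.5))
E
```

```text
t 25.48 p [504.2 183.2 175.2] yaw(y-axis) 179.9 tilt [ 0.001  0.001 -1.   ]
[261.82315448  78.26564573]
ls [503.7  79.9] diam 46.9 enc [503.6  80. ] 48.2
ls [503.7  78. ] diam 64.9 enc [503.7  78.1] 66.1
```

View pics/w10c.png

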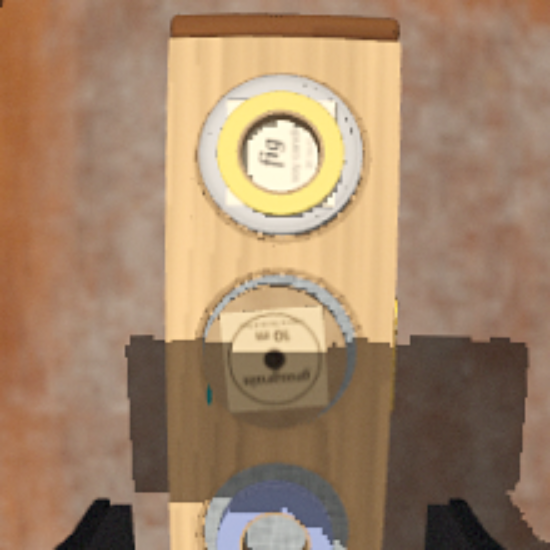

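The crop shows yellow centred on the tin, about 2 mm off, at (280,152), with the spool and blue rolls in their wells. Diameters measured at the seated heights match the sizes given. I'll hand in.

```bash
python3 -c "
from workcell import robot
print(robot.job_done())"
```

```text
the job is handed in; nothing more can be done
None
```

I handed in the second gift set, but no verdict came back. My last pictures show it matching the sample: blue roll left, spool middle, tin right, with the yellow roll about 2 mm off the tin's centre. Nothing touched the pink roll or the stamp, and the clock was at about 25 s of the 104 s allowed.

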